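# Sweep the stamped discs off the sorting deck

## Robot

A 6-joint arm with a two-finger parallel gripper is mounted at the origin on the work surface. World frame = base frame: x ahead of the robot, y to its left, z up, the work surface at z = 0. Lengths are in mm, angles in rad, forces in N, time in s.
With the tool pointing down it reaches from about 350 to 850 mm from the base axis. Payload 8.1 kg.
Tool frame: the origin (TCP) lies midway between the tips of the shut fingers; the grasp point (between the pads) lies ctrl.hold_point_z behind it (ctrl.hold_point_z is the distance from the TCP to the grasp point, in mm); z points along the fingers, y is the line along which they close (so a half turn about z gives the same grasp; the last joint's range is limited). The gripper opens to 85 mm and grips with 20 to 120 N. Pads are 22 mm wide; open, the fingers measure 114 mm over their backs; the gripper's body (76 mm by 85 mm) begins 54 mm behind the grasp point. The pads swing forward as they close: fully open they stand 13 mm farther back than shut.
Start: joints at [-1.408, 0.13, 1.488, -0, 1.523, -0.085], TCP at [147.183, -581.672, 201.692] pointing down, gripper open.
Joint ranges: [-2.96, 2.96], [-0.89, 2.26], [0.02, 2.5], [-1.34, 4.48], [0, 2.73], [-2.66, 2.66]. Speed limits (rad/s): [2.39, 2.39, 2.79, 3.14, 3.14, 3.14].

## Interface

Orientations are given as a unit quaternion [x, y, z, w].
In Python, from rig import ctrl, cams gives the robot as it stands. The module is installed in compiled form; this text tells all that it offers.
- The arm moves only by the shell command python3 -m jog 'ROWS' [OPENING] [FORCE]. ROWS is JSON, a list of rows, each an object with "xyz": the shift along the world's x, y, z as a fraction of full scale, a list of three; "rotation": the turn, a rotation vector about the world's x, y, z as a fraction of full scale, a list of three. In form: [{"xyz": [tx, ty, tz], "rotation": [rx, ry, rz]}, ...]. A call has exactly 5 rows; each row is the pose to reach, as a shift and turn from the pose commanded when the call began, turning the shorter way round; what a row does not reach only later rows make up. Full scale, the value 1, is 50 cm for a shift and 2 pi rad for a turn. A row lasts 1/10 s, in which the tool goes at most 50 mm and 8.59 degrees, less where a joint would pass 70% of its speed; a pose out of reach is approached as far as the arm can. A call with a number of a shift or a turn outside -1 to 1 is refused whole. A call with a gripper value outside its range is refused whole. OPENING is the closure, from -1 (fully open) to 1 (shut), set as the call begins (- or left out, the last holds). The fingers move at their own pace and stop on an object; FORCE is the grip in N (left out, the last holds). Time passes only in rows, so rows that repeat a pose let the fingers close, or fill a call up. It gives the time, the measured TCP pose, the force, the opening and the grip force at its end, in the units of the state.
- ctrl.state(): the state, without advancing time (a new reading comes with each control period).
- cams.snapshot(name): name is "scene" or "top" or "wrist"; returns a dict with "color" (480x640x3 uint8, red, green, blue), "camera_matrix" (3x3 intrinsics, pixels), "R" (3x3) and "t" (3): a world point X has camera coordinates R X + t; the wrist camera has in their place "tool_from_camera" (4x4, takes a point from camera to tool coordinates, whose origin is the TCP and whose axes are the flange's). Camera axes: x right, y down, z forward; pixel columns grow to the right and rows downward; lengths in mm; the calibration is good to about 2 mm. A picture is of the moment at which its call begins: read the wrist's pose just before it. There is no depth.
- ctrl.sign_off(): hands the job in; it is judged then, once.
Trained networks look in a picture, given as the dict that the camera call returned (one of the last four; its "shot" number tells which), for a name from the list of things; names that differ only in an ending like _2 or _b are one class to them, and where a whole thing is asked for, a point or a joint stands for the part that bears it (a point fixed in the world has none). Each returns a list of dicts, best first, with "p" (0 to 1); they miss things now and then, are a little off and sometimes report something else, mostly with a low value. They report only what shows in the picture. A call takes as long as a camera call.
- cams.find_in(name, picture): "centre" ([x, y, z] in mm, in world coordinates, good to about 4 mm: the middle of the surface that is visible of it).
- cams.spot_point(name, picture): "centre" ([x, y, z] in mm, in world coordinates, good to about 4 mm: a listed point, or the origin of a listed thing).
The state is a dict: "clock": time; "joints": joint angles; "qd": joint speeds; "joint_torque": joint torques, N m; "tool_pos": TCP position; "eef_rot": TCP orientation; "force": force on the tool from outside, world axes, zero at the start; "torque": the same for the moment, N m; "width": opening from 0.0 (shut) to 1.0 (fully open); "finger_force": force on a finger pad.
Only numpy, scipy, OpenCV 4.12 (cv2) and the standard library are available. Lean on these libraries where they do the work, as an engineer would, in place of code of your own. Each camera call takes 0.05 s, during which the arm holds its last target. There are 200 camera calls.

## Task

Clear the sorting deck: take the wooden sweeping block by its handle, set it down flat on the deck behind the three steel discs, and sweep it along the deck to the open end, pressed down steadily with about 10 N so that no disc slips under it, until all the discs have dropped into the catch pan. Move the discs only with the block, not with the fingers, then set the block back upright on its rubber mat and let go. Leave the mug and the yellow wheel where they are.

Things in the scene. Friction and masses are not known exactly. Their poses are not given: they have to be found in the camera images.
- deck: Sorting deck: fixed sheet-metal deck on short legs, 206 mm wide (its x), 360 mm long (its y), bare rigid face 90 mm above the table. Origin on the table under its centre. Flanges 3 mm thick stand 10 mm above the face along both long sides and at the end y = -180 mm; inside width 200 mm. The end at y = +180 mm is open. Sweeping goes along its +y.
- deck_face (a point): Centre of the deck's bare face, 90 mm above the table; same axes as the deck.
- deck_lip (a point): Middle of the deck's open edge (deck y = +180 mm), at the height of the face.
- pan: Fixed open grey sheet-metal catch pan standing under the deck's open end, 230 mm (x) by 170 mm (y), 60 mm tall, 3 mm walls and floor; same axes as the deck. Origin on the table under its centre, 75 mm beyond the lip; its near wall stands 10 mm back under the lip.
- mat: Black rubber mat lying flat on the table, fixed, 220 by 110 mm (x, y), 4 mm thick; origin at the centre of its underside. The block stands on it at the start and goes back onto it.
- block: Loose sweeping block like a plasterer's float, 0.34 to 0.5 kg: flat 4 mm rubber sole 176 mm (x) by 52 mm (y), steel and wood above it to 18 mm, and a wooden bar handle along x, 130 mm long, 26 mm wide (y), 52 to 78 mm above the sole, on posts at x = +-48 mm (76 mm free between them). Origin at the centre of the sole's underside, z up. Same when turned half round.
- block_grip (a point): Middle of the block's handle, 65 mm above the sole's underside.
- disc1: Loose dark steel disc, 60 mm across, 4 mm thick, about 0.09 kg, lying flat on the deck; origin at the centre of its underside. At the start its centre lies between 60 mm behind and 140 mm ahead of the deck's centre (deck y), and within 60 mm of the deck's centre line.
- disc2: Loose dark steel disc, 60 mm across, 4 mm thick, about 0.09 kg, lying flat on the deck; origin at the centre of its underside. At the start its centre lies between 60 mm behind and 140 mm ahead of the deck's centre (deck y), and within 60 mm of the deck's centre line.
- disc3: Loose dark steel disc, 60 mm across, 4 mm thick, about 0.09 kg, lying flat on the deck; origin at the centre of its underside. At the start its centre lies between 60 mm behind and 140 mm ahead of the deck's centre (deck y), and within 60 mm of the deck's centre line.
- mug: Bystander: open steel cup, 80 mm across, 85 mm tall; origin at the centre of its underside.
- wheel: Bystander: pale yellow nylon wheel lying flat, 74 mm across, 26 mm thick; origin at the centre of its underside.

How it is judged:
By the outcome, as a careful person would: the job done as asked, in the order asked, and still so for the second after the job is handed in, with the robot touching nothing.
It also fails if it takes over 64 s, if anything falls off the work surface, if the arm or the gripper's body presses on something with over 40 N, if the wrist force passes 120 N, or if a joint passes its speed limit or range.

## Working session

There is one attempt and no reset: what is moved stays moved. The work goes in short steps, Python scripts to look and compute and a shell command to move; the robot and the scene stay as the last step left them, time stands still between calls to the robot, and variables do not carry over. Pictures are saved under pics/ and viewed, at most 10 in all, crops included, and the job is handed in when it is done.

```bash
mkdir -p pics
cat > look.py <<'E'
from rig import ctrl, cams
import cv2, numpy as np
def save(p,n): cv2.imwrite(f'pics/{n}.png', cv2.cvtColor(p['color'],cv2.COLOR_RGB2BGR))
E
python3 - <<'E'
from look import *
s=ctrl.state(); print(s); print(ctrl.hold_point_z)
for c in ['top','scene']:
    p=cams.snapshot(c); save(p,c+'0')
    for n in ['deck_face','deck_lip','pan','mat','block','block_grip','disc1','mug','wheel']:
        print(c,n,[(np.round(d['centre']).tolist(),round(d['p'],2)) for d in cams.spot_point(n,p)][:4])
E
```

```text
{'clock': 0.0, 'joints': array([-1.40837569e+00,  1.31158039e-01,  1.48928176e+00, -4.58880197e-05,
        1.52300967e+00, -8.53869569e-02]), 'qd': array([-0.00024493,  0.00055933,  0.00012725,  0.00018326, -0.00134684,
       -0.00014383]), 'joint_torque': array([-4.37264898e-03, -5.69396996e+01, -5.00562394e+01, -5.22130304e-04,
        1.48047408e-02,  4.47304990e-05]), 'tool_pos': array([ 147.08013834, -581.06445074,  200.64499774]), 'eef_rot': array([ 9.92333174e-01,  1.23588065e-01, -5.86503007e-05, -9.26837076e-04]), 'force': array([-0.0089409 , -1.1815862 , -0.40640422]), 'torque': array([ 0.04793515, -0.03090923,  0.01235949]), 'finger_force': 0.0, 'width': 1.000864792954913}
18.700000000000003
top deck_face [([576.0, 69.0, 83.0], 0.97), ([626.0, 102.0, 93.0], 0.71), ([647.0, -450.0, -3.0], 0.21)]
top deck_lip [([600.0, 250.0, 94.0], 0.74), ([624.0, 103.0, 91.0], 0.48)]
top pan [([618.0, 321.0, -2.0], 0.96), ([441.0, -352.0, 2.0], 0.54)]
top mat [([442.0, -349.0, -2.0], 0.7), ([652.0, 186.0, 90.0], 0.54)]
top block [([437.0, -360.0, 5.0], 0.83)]
top block_grip [([435.0, -361.0, 69.0], 0.82), ([618.0, 320.0, -4.0], 0.3), ([650.0, 188.0, 91.0], 0.3)]
top disc1 [([651.0, 189.0, 90.0], 0.97), ([623.0, 103.0, 94.0], 0.87), ([535.0, 45.0, 87.0], 0.62)]
top mug [([708.0, -264.0, 1.0], 0.81), ([574.0, 70.0, 87.0], 0.52)]
top wheel [([647.0, -453.0, -4.0], 0.97), ([438.0, -359.0, 68.0], 0.36)]
scene deck_face [([580.0, 71.0, 93.0], 0.74)]
scene deck_lip [([606.0, 254.0, 86.0], 0.98)]
scene pan [([621.0, 322.0, 2.0], 0.96)]
scene mat [([439.0, -350.0, 0.0], 0.98)]
scene block [([434.0, -360.0, 6.0], 0.87)]
scene block_grip [([434.0, -356.0, 71.0], 0.79)]
scene disc1 [([537.0, 40.0, 91.0], 0.73), ([650.0, 185.0, 86.0], 0.6), ([625.0, 102.0, 94.0], 0.57)]
scene mug [([442.0, -346.0, 2.0], 0.7), ([700.0, -261.0, -0.0], 0.61)]
scene wheel [([648.0, -456.0, -2.0], 0.82)]
```

View pics/top0.png

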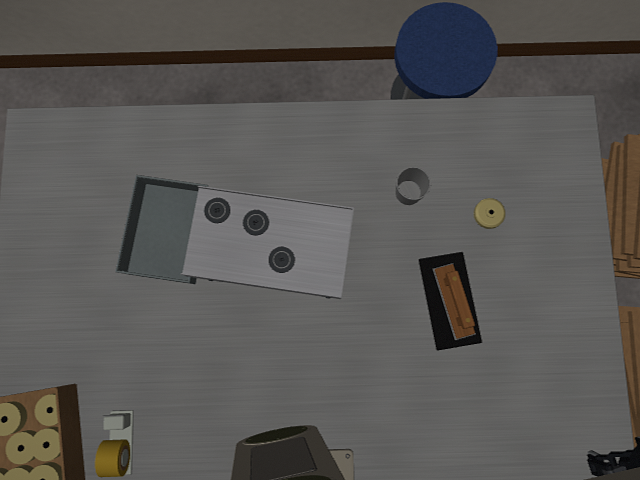

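View pics/scene0.png

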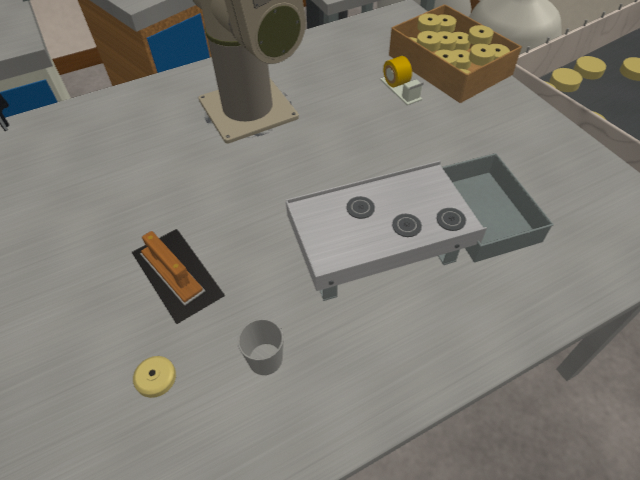

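The top view shows the deck (back corners about (354,208) and (341,298)), with discs at (217,210), (256,222) and (282,259). The pan is on the left, and the block is on its mat at (457,300), turned about 15°. The mug is at (412,187) and the wheel at (489,213). The scene view agrees.

```bash
cat >> look.py <<'E'
def ray(p,uv,z):
    K,R,t=p['camera_matrix'],p['R'],p['t']
    d=R.T@np.linalg.inv(K)@np.array([uv[0],uv[1],1.]); o=-R.T@t
    return o+d*(z-o[2])/d[2]
def proj(p,X):
    c=p['camera_matrix']@(p['R']@np.asarray(X,float)+p['t']); return c[:2]/c[2]
E
python3 - <<'E'
from look import *
p=cams.snapshot('top'); im=p['color']; hsv=cv2.cvtColor(im,cv2.COLOR_RGB2HSV)
# block wood
m=((hsv[...,0]<16)&(hsv[...,1]>120)&(hsv[...,2]>60)).astype(np.uint8); m[:240]=0;m[:,:400]=0;m[:,500:]=0;m[360:]=0
print('wood',m.sum()); ys,xs=np.nonzero(m); r=cv2.minAreaRect(np.c_[xs,ys].astype(np.float32)); 
print('woodrect corners z18',[ray(p,c,18).round().tolist()[:2] for c in cv2.boxPoints(r)])
# mat
m=(im.max(2)<45).astype(np.uint8); m[:245]=0;m[:,:410]=0;m[:,490:]=0;m[355:]=0
ys,xs=np.nonzero(m); r=cv2.minAreaRect(np.c_[xs,ys].astype(np.float32)); c=[ray(p,q,4)[:2] for q in cv2.boxPoints(r)]
print('mat',np.round(c).tolist(),np.mean(c,0), [np.degrees(np.arctan2(*(c[i]-c[i-1])[::-1])).round(1) for i in range(4)],[np.linalg.norm(c[i]-c[i-1]).round() for i in range(4)])
for n,uv,z in [('backR',(354,208),100),('backL',(341,298),100),('lipR',(200,187),100),('lipL',(184,275),100)]: print(n,ray(p,uv,z).round(1))
P=p; a=cv2.resize(im[150:360,100:360],None,fx=3,fy=2.85,interpolation=cv2.INTER_CUBIC)
b=cv2.resize(im[240:360,400:500],None,fx=5,fy=5,interpolation=cv2.INTER_CUBIC)
cv2.imwrite('pics/deck.png',a[:,:,::-1]);cv2.imwrite('pics/blk.png',b[:,:,::-1])
E
```

```text
wood 1483
woodrect corners z18 [[514.0, -312.0], [528.0, -361.0], [364.0, -403.0], [350.0, -355.0]]
mat [[540.0, -278.0], [560.0, -387.0], [340.0, -416.0], [322.0, -310.0]] [ 440.46094359 -347.79041501] [np.float64(8.3), np.float64(-80.0), np.float64(-172.5), np.float64(99.7)] [np.float64(221.0), np.float64(111.0), np.float64(221.0), np.float64(108.0)]
backR [ 647.1 -122.7  100. ]
backL [444.6 -87.8 100. ]
lipR [704.9 227.5 100. ]
lipL [503.7 259.6 100. ]
```

View pics/blk.png

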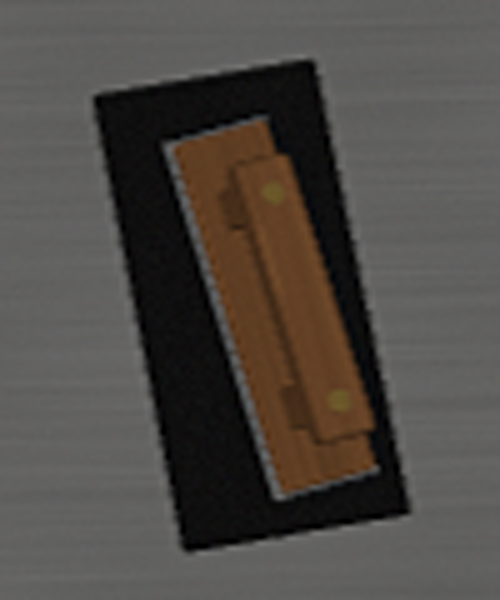

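View pics/deck.png

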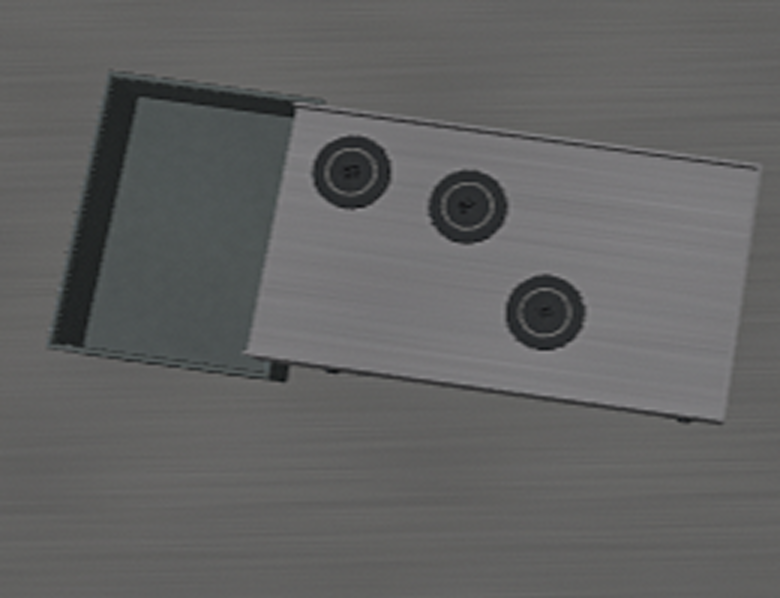

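The crops show the handle's screws at (273,193) and (338,401), and the deck corners at (760,165), (722,422), (297,103) and (246,353). The discs are at (352,172), (468,207) and (545,312) in the deck crop.

Run:
```python
from look import *
p=cams.snapshot('top')
B=lambda x,y:((x+.5)/5-.5+400,(y+.5)/5-.5+240)
D=lambda x,y:((x+.5)/3-.5+100,(y+.5)/2.85-.5+150)
a,b=ray(p,B(273,193),78)[:2],ray(p,B(338,401),78)[:2]
print('screws',a,b,(a+b)/2,np.linalg.norm(a-b),np.degrees(np.arctan2(*(a-b)[::-1])))
h=[ray(p,B(*q),78)[:2] for q in [(233,170),(288,153),(375,430),(318,442)]]; print('handle',np.mean(h,0),h)
s=[ray(p,B(*q),4)[:2] for q in [(163,143),(276,502)]];print('sole near edge',s,np.linalg.norm(s[0]-s[1]),np.degrees(np.arctan2(*(s[0]-s[1])[::-1])))
c=[ray(p,D(*q),100)[:2] for q in [(760,165),(722,422),(297,103),(246,353)]]
c=np.array(c);print(c)
yd=(c[2]+c[3]-c[0]-c[1]); ln=np.linalg.norm(yd)/2; yaw=np.arctan2(yd[1],yd[0])-np.pi/2
xd=c[0]+c[2]-c[1]-c[3]; print('yaw',np.degrees(yaw),np.degrees(np.arctan2(xd[1],xd[0])),ln,np.linalg.norm(xd)/2,'centre',c.mean(0))
R=np.array([[np.cos(yaw),-np.sin(yaw)],[np.sin(yaw),np.cos(yaw)]])
for q in [(352,172),(468,207),(545,312)]:
    w=ray(p,D(*q),94)[:2]; print('disc',w,R.T@(w-c.mean(0)))
```

```text
screws [ 484.58024147 -344.42381695] [ 391.19440328 -367.48884342] [ 437.88732237 -355.95633019] 96.1920486364899 13.873615696757513
handle [ 437.35748291 -354.96033135] [array([ 495.40768257, -327.05081821]), array([ 502.53078049, -352.32072894]), array([ 378.08436803, -383.03542184]), array([ 373.40710056, -357.43435641])]
sole near edge [array([ 517.11161801, -310.46747193]), array([ 346.41822808, -354.01534548])] 176.16086584464986 14.312188870147436
[[ 648.14341724 -120.47194541]
 [ 445.19757057  -86.34984477]
 [ 707.7741872   230.58047223]
 [ 507.0514424   264.82042548]]
yaw -9.81503065262961 -9.61195258353334 356.32682385182545 204.70814721621485 centre [577.04165435  72.14477688]
disc [651.41291332 189.2251978 ] [ 53.32423752 128.04465946]
disc [620.68003729 101.03308848] [38.07512452 35.90442738]
disc [534.91295732  43.45751946] [-36.62180887 -35.44896285]
```

```bash
python3 -m jog '[{"xyz":[0.07,0.055,0],"rotation":[0,0,0]},{"xyz":[0.14,0.11,0],"rotation":[0,0,0]},{"xyz":[0.21,0.165,0],"rotation":[0,0,0]},{"xyz":[0.28,0.22,0],"rotation":[0,0,0]},{"xyz":[0.35,0.27,0],"rotation":[0,0,0]}]' -1 80
python3 -m jog '[{"xyz":[0.06,0.05,-0.02],"rotation":[0,0,0]},{"xyz":[0.12,0.1,-0.04],"rotation":[0,0,0]},{"xyz":[0.18,0.14,-0.06],"rotation":[0,0,0]},{"xyz":[0.23,0.18,-0.08],"rotation":[0,0,0]},{"xyz":[0.23,0.18,-0.08],"rotation":[0,0,0]}]'
python3 - <<'E'
from look import *
s=ctrl.state();print(s['clock'],s['tool_pos'],s['eef_rot'],s['force'],s['width'])
p=cams.snapshot('wrist');save(p,'w1');M=p['tool_from_camera'];print(M.round(3).tolist(),p['camera_matrix'].tolist())
for n in ['block_grip','block']: print([(np.round(d['centre']),d['p']) for d in cams.spot_point(n,p)][:2])
E
```

```text
clock: 1.6
tool_pos: [323.4, -445.4, 201.9]
eef_rot: [0.992, 0.123, 0.0, 0.0]
force: [0.1, -0.0, 0.9]
width: 1.001
finger_force: 0.0
clock: 2.1
tool_pos: [439.1, -353.3, 159.9]
eef_rot: [0.992, 0.126, -0.0, -0.001]
force: [-0.2, 0.1, -0.1]
width: 0.994
finger_force: 0.0
2.1 [ 439.12192373 -353.27862034  159.90428756] [ 9.92091247e-01  1.25510383e-01 -2.95883436e-04 -1.41908190e-03] [-0.15269967  0.08221375 -0.14685865] 0.9935375020872871
[[-0.0, -0.965, -0.264, 66.676], [1.0, -0.0, -0.0, 0.052], [0.0, -0.264, 0.965, -172.457], [0.0, 0.0, 0.0, 1.0]] [[421.3216379731038, 0.0, 314.94339575039015], [0.0, 421.3216379731038, 235.21858635115734], [0.0, 0.0, 1.0]]
[(array([ 440., -357.,   69.]), 0.65)]
[(array([ 434., -354.,    3.]), 0.66)]
```

View pics/w1.png

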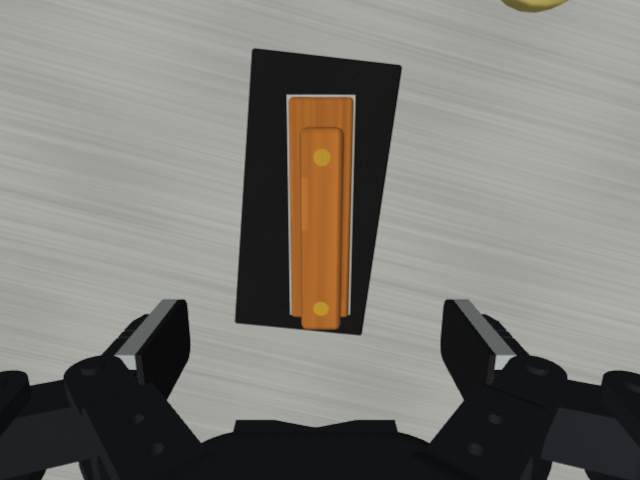

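The wrist view shows the handle almost exactly aligned with the tool, with the screws at (321.5,157.5) and (320.5,309).

Run:
```python
from look import *
from scipy.spatial.transform import Rotation as Ro
s=ctrl.state();p=cams.snapshot('wrist');M=np.array(p['tool_from_camera']);K=p['camera_matrix']
R=Ro.from_quat(s['eef_rot']).as_matrix();o=R@M[:3,3]+s['tool_pos']
w=[]
for uv in [(321.5,157.5),(320.5,309)]:
    d=R@M[:3,:3]@np.linalg.inv(K)@[*uv,1]; w.append(o+d*(82-o[2])/d[2])
print(w,(w[0]+w[1])/2,np.linalg.norm(w[0]-w[1]),np.degrees(np.arctan2(*(w[0]-w[1])[1::-1])), Ro.from_quat(s['eef_rot']).as_matrix()[:,0], 'delta',(w[0]+w[1])/2-s['tool_pos'])
```

```text
[array([ 481.74300247, -349.54875479,   82.        ]), array([ 387.14845081, -373.25286208,   82.        ])] [ 434.44572664 -361.40080844   82.        ] 97.5193001685832 14.067860482352518 [ 9.69311614e-01  2.45835010e-01 -3.77111454e-04] delta [ -2.52125728  -4.47308491 -79.85199953]
```

```bash
python3 -m jog '[{"xyz":[-0.004,-0.006,-0.05],"rotation":[0,0,0]},{"xyz":[-0.004,-0.006,-0.1],"rotation":[0,0,0]},{"xyz":[-0.004,-0.006,-0.15],"rotation":[0,0,0]},{"xyz":[-0.004,-0.006,-0.2],"rotation":[0,0,0]},{"xyz":[-0.004,-0.006,-0.224],"rotation":[0,0,0]}]'
python3 -m jog '[{"xyz":[0,0,0],"rotation":[0,0,0]},{"xyz":[0,0,0],"rotation":[0,0,0]},{"xyz":[0,0,0],"rotation":[0,0,0]},{"xyz":[0,0,0],"rotation":[0,0,0]},{"xyz":[0,0,0],"rotation":[0,0,0]}]' 1 80
python3 -m jog '[{"xyz":[0,0,0],"rotation":[0,0,0]},{"xyz":[0,0,0],"rotation":[0,0,0]},{"xyz":[0,0,0],"rotation":[0,0,0]},{"xyz":[0,0,0],"rotation":[0,0,0]},{"xyz":[0,0,0],"rotation":[0,0,0]}]'
```

```text
clock: 2.8
tool_pos: [433.3, -359.8, 47.7]
eef_rot: [0.992, 0.123, -0.001, -0.001]
force: [-0.3, 0.7, -0.2]
width: 0.996
finger_force: 0.0
clock: 3.3
tool_pos: [436.0, -360.2, 51.7]
eef_rot: [0.992, 0.124, 0.001, 0.001]
force: [-3.2, 4.0, 8.3]
width: 0.246
finger_force: 78.2
clock: 3.8
tool_pos: [435.9, -360.1, 51.7]
eef_rot: [0.992, 0.124, 0.001, 0.001]
force: [-2.2, 3.0, 9.4]
width: 0.242
finger_force: 78.2
```

```bash
python3 -m jog '[{"xyz":[0,0,0.03],"rotation":[0,0,0]},{"xyz":[0,0,0.08],"rotation":[0,0,0]},{"xyz":[0,0,0.14],"rotation":[0,0,0]},{"xyz":[0,0,0.2],"rotation":[0,0,0]},{"xyz":[0,0,0.25],"rotation":[0,0,0]}]'
python3 -m jog '[{"xyz":[0,0,0],"rotation":[0,0,0]},{"xyz":[0,0,0],"rotation":[0,0,0]},{"xyz":[0,0,0],"rotation":[0,0,0]},{"xyz":[0,0,0],"rotation":[0,0,0]},{"xyz":[0,0,0],"rotation":[0,0,0]}]'
python3 - <<'E'
from look import *
s=ctrl.state();print(s['clock'],s['tool_pos'],s['eef_rot'],s['force'],s['torque'],s['width'])
p=cams.snapshot('wrist');save(p,'w2');
E
```

```text
clock: 4.3
tool_pos: [435.3, -359.8, 177.2]
eef_rot: [0.992, 0.124, 0.0, 0.001]
force: [-0.1, -1.2, -4.1]
width: 0.241
finger_force: 78.7
clock: 4.8
tool_pos: [434.5, -359.0, 173.0]
eef_rot: [0.992, 0.124, -0.001, -0.001]
force: [0.3, -0.0, -4.7]
width: 0.237
finger_force: 78.6
4.8 [ 434.50081036 -359.02867318  172.98667099] [ 9.92336711e-01  1.23555427e-01 -8.55178114e-04 -1.08469442e-03] [ 0.28917294 -0.02777819 -4.69138535] [-0.03313658  0.05153808 -0.03082977] 0.23675858621244977
```

View pics/w2.png

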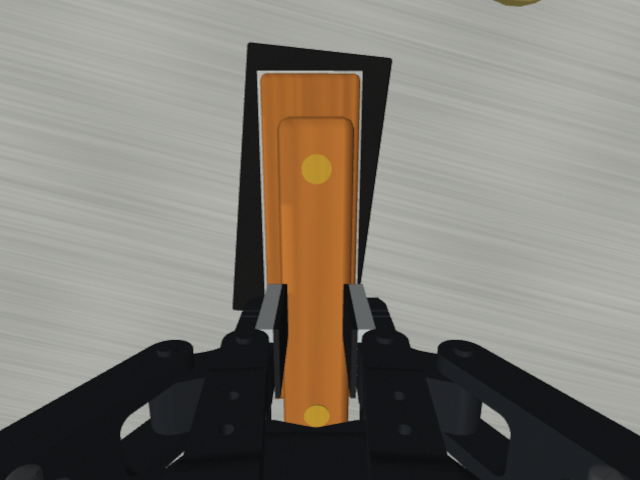

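The block hangs square in the grip, with screws at (316.5,169) and (316.5,416). I'll work out its offset in the tool frame.

Run:
```python
from look import *
p=cams.snapshot('wrist');M=np.array(p['tool_from_camera']);K=p['camera_matrix']
for z in (-26,-29,-32):
    w=[]
    for uv in [(316.5,169),(316.5,416)]:
        d=M[:3,:3]@np.linalg.inv(K)@[*uv,1]; o=M[:3,3]; w.append(o+d*(z-o[2])/d[2])
    print(z,w,(w[0]+w[1])/2,w[0][0]-w[1][0])
s=ctrl.state();print(s['clock'],s['tool_pos'],s['eef_rot'])
```

```text
-26 [array([ 50.31437208,   0.53440352, -26.        ]), array([-49.94521838,   0.60420301, -26.        ])] [  0.18457685   0.56930327 -26.        ] 100.25959046417995
-29 [array([ 50.64951855,   0.5245126 , -29.        ]), array([-47.55637294,   0.59288232, -29.        ])] [  1.5465728    0.55869746 -29.        ] 98.2058914942534
-32 [array([ 50.98466502,   0.51462167, -32.        ]), array([-45.1675275 ,   0.58156164, -32.        ])] [  2.90856876   0.54809165 -32.        ] 96.15219252432681
4.9 [ 434.83115402 -359.33612726  173.74519855] [ 9.92335386e-01  1.23571393e-01 -4.80588317e-04 -6.01356382e-04]
```

```bash
python3 -m jog '[{"xyz":[0.024,0.062,0],"rotation":[0,0,-0.0066]},{"xyz":[0.048,0.125,0],"rotation":[0,0,-0.0132]},{"xyz":[0.071,0.187,0],"rotation":[0,0,-0.02]},{"xyz":[0.095,0.249,0],"rotation":[0,0,-0.0266]},{"xyz":[0.119,0.3115,0],"rotation":[0,0,-0.0332]}]'
python3 -m jog '[{"xyz":[0.024,0.07,0],"rotation":[0,0,-0.0076]},{"xyz":[0.048,0.14,0],"rotation":[0,0,-0.0152]},{"xyz":[0.08,0.21,0],"rotation":[0,0,-0.023]},{"xyz":[0.1,0.28,0],"rotation":[0,0,-0.0296]},{"xyz":[0.119,0.3115,0],"rotation":[0,0,-0.0332]}]'
python3 -m jog '[{"xyz":[0,0,0],"rotation":[0,0,0]},{"xyz":[0,0,0],"rotation":[0,0,0]},{"xyz":[0,0,0],"rotation":[0,0,0]},{"xyz":[0,0,0],"rotation":[0,0,0]},{"xyz":[0,0,0],"rotation":[0,0,0]}]'
python3 - <<'E'
from look import *
from scipy.spatial.transform import Rotation as Ro
s=ctrl.state();print(s['tool_pos'],s['force'],s['torque'],Ro.from_quat(s['eef_rot']).as_matrix().round(4).tolist())
p=cams.snapshot('top');a=cv2.resize(p['color'][170:320,170:380],None,fx=3.8,fy=3.8,interpolation=cv2.INTER_CUBIC);cv2.imwrite('pics/t2.png',a[:,:,::-1])
for n in ['disc1','deck_lip','deck_face']: print([(np.round(d['centre']),d['p']) for d in cams.spot_point(n,p)][:3])
E
```

```text
clock: 5.4
tool_pos: [494.9, -202.7, 174.5]
eef_rot: [1.0, 0.019, -0.0, -0.0]
force: [0.1, -0.5, -4.3]
width: 0.232
finger_force: 78.7
clock: 5.9
tool_pos: [554.5, -45.0, 174.5]
eef_rot: [0.996, -0.084, -0.0, -0.001]
force: [-0.3, -0.7, -4.8]
width: 0.235
finger_force: 78.5
clock: 6.4
tool_pos: [554.0, -49.0, 174.7]
eef_rot: [0.996, -0.085, 0.0, 0.0]
force: [0.4, -0.5, -4.9]
width: 0.236
finger_force: 79.4
[553.9909817  -49.01563022 174.71719488] [ 0.35942069 -0.45830253 -4.94755968] [ 0.02110384 -0.02308346 -0.0015012 ] [[0.9855, -0.1698, 0.0], [-0.1698, -0.9855, -0.0001], [0.0, 0.0001, -1.0]]
[(array([652., 188.,  89.]), 0.71), (array([622., 100.,  95.]), 0.71), (array([535.,  46.,  86.]), 0.63)]
[(array([602., 248.,  93.]), 0.9)]
[(array([575.,  66.,  85.]), 0.73)]
```

View pics/t2.png

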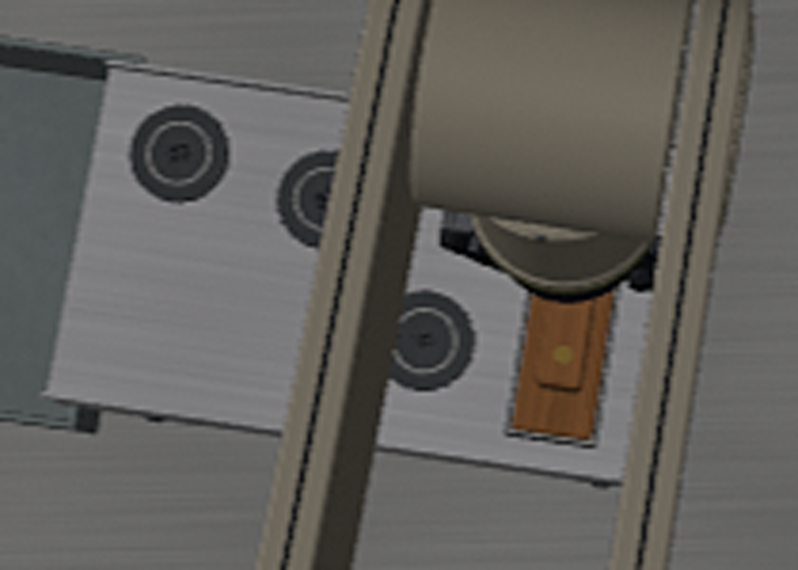

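The block is over the deck behind all three discs: block at (560,360) and the nearest disc at (425,340), with the flanges clear on both sides. I'll lower it now.

```bash
python3 -m jog '[{"xyz":[0,0,-0.02],"rotation":[0,0,0]},{"xyz":[0,0,-0.04],"rotation":[0,0,0]},{"xyz":[0,0,-0.06],"rotation":[0,0,0]},{"xyz":[0,0,-0.068],"rotation":[0,0,0]},{"xyz":[0,0,-0.07],"rotation":[0,0,0]}]'
python3 -m jog '[{"xyz":[0,0,-0.001],"rotation":[0,0,0]},{"xyz":[0,0,-0.002],"rotation":[0,0,0]},{"xyz":[0,0,-0.003],"rotation":[0,0,0]},{"xyz":[0,0,-0.003],"rotation":[0,0,0]},{"xyz":[0,0,-0.003],"rotation":[0,0,0]}]'
python3 -m jog '[{"xyz":[0,0,-0.001],"rotation":[0,0,0]},{"xyz":[0,0,-0.002],"rotation":[0,0,0]},{"xyz":[0,0,-0.003],"rotation":[0,0,0]},{"xyz":[0,0,-0.003],"rotation":[0,0,0]},{"xyz":[0,0,-0.003],"rotation":[0,0,0]}]'
```

```text
clock: 7.1
tool_pos: [553.5, -48.0, 138.5]
eef_rot: [0.996, -0.085, -0.001, -0.0]
force: [-0.7, -0.1, -3.9]
width: 0.237
finger_force: 80.3
clock: 7.6
tool_pos: [554.3, -48.2, 138.4]
eef_rot: [0.996, -0.085, 0.0, 0.0]
force: [-0.1, 0.5, -4.0]
width: 0.237
finger_force: 79.5
clock: 8.1
tool_pos: [554.5, -47.8, 137.8]
eef_rot: [0.996, -0.084, 0.0, -0.0]
force: [-3.5, 2.3, 5.1]
width: 0.234
finger_force: 84.5
```

```bash
python3 -m jog '[{"xyz":[0,0,-0.0005],"rotation":[0,0,0]},{"xyz":[0,0,-0.0005],"rotation":[0,0,0]},{"xyz":[0,0,-0.0005],"rotation":[0,0,0]},{"xyz":[0,0,-0.0005],"rotation":[0,0,0]},{"xyz":[0,0,-0.0005],"rotation":[0,0,0]}]'
python3 - <<'E'
from look import *
s=ctrl.state();print(s['force'],s['torque'])
E
```

```text
clock: 8.6
tool_pos: [554.5, -47.8, 137.8]
eef_rot: [0.996, -0.084, 0.001, -0.0]
force: [-5.0, 3.4, 6.0]
width: 0.233
finger_force: 85.1
[-4.98471694  3.41797948  5.98705619] [ 0.45428728  0.80474737 -0.06899603]
```

```bash
python3 -m jog '[{"xyz":[0.0005,0.003,0],"rotation":[0,0,0]},{"xyz":[0.0014,0.008,0],"rotation":[0,0,0]},{"xyz":[0.0024,0.014,0],"rotation":[0,0,0]},{"xyz":[0.0034,0.02,0],"rotation":[0,0,0]},{"xyz":[0.0044,0.026,0],"rotation":[0,0,0]}]'
```

```text
clock: 9.1
tool_pos: [557.2, -36.3, 137.0]
eef_rot: [0.996, -0.085, 0.001, 0.001]
force: [-1.0, -4.7, 3.0]
width: 0.24
finger_force: 84.3
```

```bash
python3 -m jog '[{"xyz":[0.0012,0.007,0],"rotation":[0,0,0]},{"xyz":[0.0024,0.014,0],"rotation":[0,0,0]},{"xyz":[0.0036,0.021,0],"rotation":[0,0,0]},{"xyz":[0.0048,0.028,0],"rotation":[0,0,0]},{"xyz":[0.006,0.035,0],"rotation":[0,0,0]}]'
python3 - <<'E'
from look import *
s=ctrl.state();print(s['force'],s['torque'],s['eef_rot'])
E
```

```text
clock: 9.6
tool_pos: [560.2, -18.7, 137.1]
eef_rot: [0.996, -0.085, 0.001, 0.001]
force: [-1.0, -5.3, 3.3]
width: 0.236
finger_force: 84.4
[-0.99350937 -5.2924642   3.32676763] [-1.2642733   0.24337876 -0.00988076] [ 9.96392827e-01 -8.48491914e-02  1.00323915e-03  9.70985610e-04]
```

```bash
python3 -m jog '[{"xyz":[0.0012,0.007,-0.0005],"rotation":[0,0,0]},{"xyz":[0.0024,0.014,-0.001],"rotation":[0,0,0]},{"xyz":[0.0036,0.021,-0.0014],"rotation":[0,0,0]},{"xyz":[0.0048,0.028,-0.0014],"rotation":[0,0,0]},{"xyz":[0.006,0.035,-0.0014],"rotation":[0,0,0]}]'
```

```text
clock: 10.1
tool_pos: [563.6, -1.7, 137.0]
eef_rot: [0.996, -0.085, 0.002, 0.001]
force: [-1.1, -6.2, 9.0]
width: 0.234
finger_force: 85.9
```

```bash
python3 -m jog '[{"xyz":[0.0014,0.008,0.0002],"rotation":[0,0,0]},{"xyz":[0.0028,0.016,0.0003],"rotation":[0,0,0]},{"xyz":[0.0041,0.024,0.0003],"rotation":[0,0,0]},{"xyz":[0.0055,0.032,0.0003],"rotation":[0,0,0]},{"xyz":[0.0068,0.04,0.0003],"rotation":[0,0,0]}]'
```

```text
clock: 10.6
tool_pos: [566.9, 18.4, 137.1]
eef_rot: [0.996, -0.085, 0.001, 0.001]
force: [-3.4, -13.7, 17.0]
width: 0.236
finger_force: 86.8
```

```bash
python3 -m jog '[{"xyz":[0.0014,0.008,0],"rotation":[0,0,0]},{"xyz":[0.0028,0.016,0],"rotation":[0,0,0]},{"xyz":[0.0041,0.024,0],"rotation":[0,0,0]},{"xyz":[0.0055,0.032,0],"rotation":[0,0,0]},{"xyz":[0.0068,0.04,0],"rotation":[0,0,0]}]'
python3 - <<'E'
from look import *
s=ctrl.state();print(s['force'],s['torque'],s['eef_rot'])
p=cams.snapshot('top');q=cams.snapshot('scene');b=cv2.resize(p['color'][170:320,100:380],(800,430),interpolation=cv2.INTER_CUBIC)
cv2.imwrite('pics/mid.png',cv2.resize(q['color'][140:320,270:560],(800,497),interpolation=cv2.INTER_CUBIC)[:,:,::-1])
E
```

```text
clock: 11.1
tool_pos: [570.3, 38.3, 137.1]
eef_rot: [0.996, -0.085, 0.001, 0.001]
force: [-5.3, -11.9, 14.4]
width: 0.239
finger_force: 86.5
[ -5.30291448 -11.94299952  14.41665718] [-2.80405342  1.01634643  0.05584517] [ 0.99638314 -0.08495407  0.00136796  0.00125386]
```

View pics/mid.png

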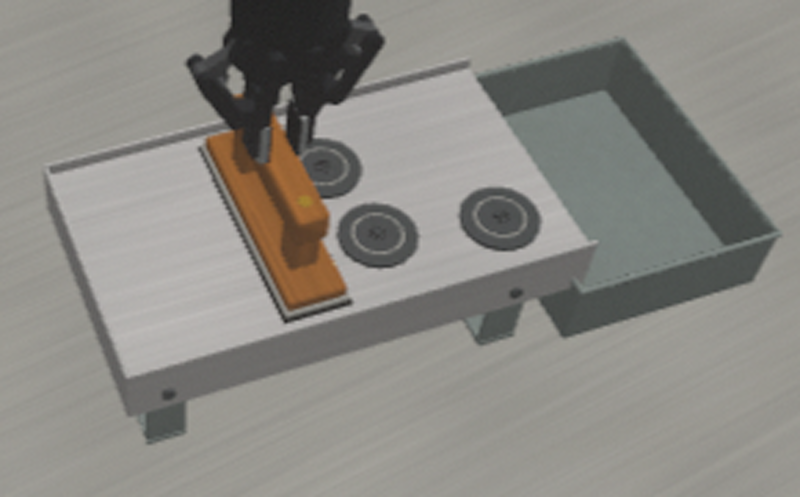

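The first disc is being pushed ahead of the block (325,165). The other two are at (378,235) and (500,218), and nothing has gone under the sole. I'll ease the pressure slightly and carry on.

```bash
python3 -m jog '[{"xyz":[0.0014,0.008,0.0004],"rotation":[0,0,0]},{"xyz":[0.0028,0.016,0.0008],"rotation":[0,0,0]},{"xyz":[0.0041,0.024,0.001],"rotation":[0,0,0]},{"xyz":[0.0055,0.032,0.001],"rotation":[0,0,0]},{"xyz":[0.0068,0.04,0.001],"rotation":[0,0,0]}]'
```

```text
clock: 11.7
tool_pos: [573.3, 58.5, 137.1]
eef_rot: [0.996, -0.085, 0.001, 0.001]
force: [-2.8, -12.5, 15.6]
width: 0.239
finger_force: 86.3
```

```bash
python3 -m jog '[{"xyz":[0.0014,0.008,0.0002],"rotation":[0,0,0]},{"xyz":[0.0028,0.016,0.0003],"rotation":[0,0,0]},{"xyz":[0.0041,0.024,0.0003],"rotation":[0,0,0]},{"xyz":[0.0055,0.032,0.0003],"rotation":[0,0,0]},{"xyz":[0.0068,0.04,0.0003],"rotation":[0,0,0]}]'
```

```text
clock: 12.2
tool_pos: [576.7, 78.5, 137.2]
eef_rot: [0.996, -0.085, 0.001, 0.001]
force: [0.8, -2.9, -3.4]
width: 0.236
finger_force: 84.2
```

```bash
python3 -m jog '[{"xyz":[0,0,-0.0012],"rotation":[0,0,0]},{"xyz":[0,0,-0.0012],"rotation":[0,0,0]},{"xyz":[0,0,-0.0012],"rotation":[0,0,0]},{"xyz":[0,0,-0.0012],"rotation":[0,0,0]},{"xyz":[0,0,-0.0012],"rotation":[0,0,0]}]'
python3 - <<'E'
from look import *
s=ctrl.state();print(s['tool_pos'],s['force'],s['torque'],s['eef_rot'])
p=cams.snapshot('scene')
cv2.imwrite('pics/mid2.png',cv2.resize(p['color'][140:320,270:560],(800,497),interpolation=cv2.INTER_CUBIC)[:,:,::-1])
E
```

```text
clock: 12.7
tool_pos: [576.8, 79.2, 137.0]
eef_rot: [0.996, -0.085, 0.001, 0.0]
force: [-2.6, -3.4, 7.5]
width: 0.238
finger_force: 86.1
[576.75195632  79.24819046 137.02140874] [-2.60987269 -3.44703994  7.49952205] [-1.00399696  0.43344276  0.03643295] [ 9.96404158e-01 -8.47213030e-02  9.55825933e-04  3.75645574e-04]
```

View pics/mid2.png

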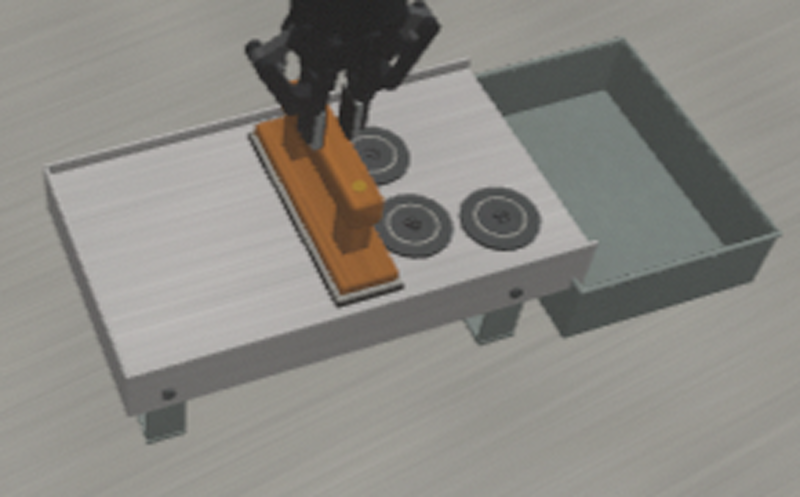

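Both discs now ride ahead of the front edge, at (372,155) and (415,222), and the third is untouched at (500,218). Pressure is back at about 12 N of contact force.

```bash
python3 -m jog '[{"xyz":[0.001,0.006,0],"rotation":[0,0,0]},{"xyz":[0.002,0.012,0],"rotation":[0,0,0]},{"xyz":[0.003,0.018,0],"rotation":[0,0,0]},{"xyz":[0.0041,0.024,0],"rotation":[0,0,0]},{"xyz":[0.0051,0.03,0],"rotation":[0,0,0]}]'
```

```text
clock: 13.25
tool_pos: [579.4, 93.2, 137.1]
eef_rot: [0.996, -0.085, 0.001, 0.001]
force: [-4.3, -13.1, 15.7]
width: 0.234
finger_force: 86.4
```

```bash
python3 -m jog '[{"xyz":[0.001,0.006,0],"rotation":[0,0,0]},{"xyz":[0.002,0.012,0],"rotation":[0,0,0]},{"xyz":[0.003,0.018,0],"rotation":[0,0,0]},{"xyz":[0.0041,0.024,0],"rotation":[0,0,0]},{"xyz":[0.0051,0.03,0],"rotation":[0,0,0]}]'
```

```text
clock: 13.75
tool_pos: [582.0, 108.2, 137.2]
eef_rot: [0.996, -0.085, 0.001, 0.001]
force: [-3.5, -10.0, 5.3]
width: 0.24
finger_force: 85.3
```

```bash
python3 -m jog '[{"xyz":[0.001,0.006,-0.0003],"rotation":[0,0,0]},{"xyz":[0.002,0.012,-0.0006],"rotation":[0,0,0]},{"xyz":[0.003,0.018,-0.0006],"rotation":[0,0,0]},{"xyz":[0.0041,0.024,-0.0006],"rotation":[0,0,0]},{"xyz":[0.0051,0.03,-0.0006],"rotation":[0,0,0]}]'
```

```text
clock: 14.25
tool_pos: [584.7, 121.9, 137.8]
eef_rot: [0.996, -0.085, 0.001, 0.002]
force: [0.3, -2.2, -3.9]
width: 0.238
finger_force: 82.6
```

```bash
python3 -m jog '[{"xyz":[0.001,0.006,-0.0001],"rotation":[0,0,0]},{"xyz":[0.002,0.012,-0.0002],"rotation":[0,0,0]},{"xyz":[0.003,0.018,-0.0003],"rotation":[0,0,0]},{"xyz":[0.0041,0.024,-0.0003],"rotation":[0,0,0]},{"xyz":[0.0051,0.03,-0.0003],"rotation":[0,0,0]}]'
```

```text
clock: 14.75
tool_pos: [587.2, 137.0, 137.8]
eef_rot: [0.996, -0.085, 0.001, 0.002]
force: [-7.8, -16.8, 19.9]
width: 0.237
finger_force: 87.8
```

```bash
cat >> look.py <<'E'
A=np.radians(-9.7);RD=np.array([[np.cos(A),-np.sin(A)],[np.sin(A),np.cos(A)]])
def dk(X): X=np.array(X); return [*(RD.T@(X[:2]-[577,71])).round(1),round(float(X[2]),1)]
def report(two=True):
    s=ctrl.state();print(s['clock'],'tcp deck',dk(s['tool_pos']),'F',s['force'].round(1),'T',s['torque'].round(2),s['eef_rot'].round(4))
    for c in ['scene','top']:
        p=cams.snapshot(c); print(c,[(dk(d['centre']),round(d['p'],2)) for d in cams.spot_point('disc1',p)][:5])
E
python3 -c "
from look import *
report()
for i in range(3): print(ctrl.state()['force'].round(1),ctrl.state()['tool_pos'].round(2)); cams.snapshot('wrist')"
```

```text
14.75 tcp deck [np.float64(-1.0), np.float64(66.8), 137.8] F [ -7.8 -16.8  19.9] T [-3.8   1.59 -0.07] [ 0.9964 -0.0853  0.0013  0.0021]
scene [([np.float64(39.5), np.float64(118.3), 90.4], 0.66), ([np.float64(-33.2), np.float64(122.9), 92.0], 0.66), ([np.float64(60.4), np.float64(175.0), 87.3], 0.61)]
top [([np.float64(-36.7), np.float64(125.4), 86.8], 0.8), ([np.float64(1.9), np.float64(257.7), -2.7], 0.63)]
[-3.  -7.   9.5] [587.25 138.44 137.05]
[-2.7 -7.9  9.3] [587.25 138.45 137.03]
[-3.6 -7.8  9.4] [587.24 138.44 137.01]
```

```bash
python3 -m jog '[{"xyz":[0.0007,0.004,0],"rotation":[0,0,0]},{"xyz":[0.0014,0.008,0],"rotation":[0,0,0]},{"xyz":[0.002,0.012,0],"rotation":[0,0,0]},{"xyz":[0.0027,0.016,0],"rotation":[0,0,0]},{"xyz":[0.0034,0.02,0],"rotation":[0,0,0]}]'
python3 -c "
from look import *
for i in range(3): print(ctrl.state()['force'].round(1),ctrl.state()['tool_pos'].round(2)); cams.snapshot('wrist')"
```

```text
clock: 15.6
tool_pos: [591.0, 147.6, 142.6]
eef_rot: [0.996, -0.085, 0.004, 0.001]
force: [-8.2, -3.1, 16.9]
width: 0.143
finger_force: 6.8
[-8.2 -3.1 16.9] [591.03 147.56 142.56]
[-11.7  -5.1  48.2] [591.9  149.48 143.07]
[-12.9  -4.4  40. ] [592.22 150.01 144.29]
```

```bash
python3 -c "
from look import *
p=cams.snapshot('scene');q=cams.snapshot('wrist')
a=cv2.resize(p['color'][120:300,320:560],(560,420),interpolation=cv2.INTER_CUBIC);b=cv2.resize(q['color'],(240,180),interpolation=cv2.INTER_AREA)
b=cv2.copyMakeBorder(b,0,240,0,0,cv2.BORDER_CONSTANT)
cv2.imwrite('pics/x.png',np.hstack([a,b])[:,:,::-1])
report()
print(ctrl.state()['width'],ctrl.state()['finger_force'])"
```

```text
15.85 tcp deck [np.float64(1.7), np.float64(80.7), 144.4] F [-12.4  -4.3  41.9] T [-0.83  2.02  0.08] [ 0.9964 -0.0847  0.0058 -0.0013]
scene [([np.float64(39.9), np.float64(124.4), 91.3], 0.86), ([np.float64(62.6), np.float64(175.3), 85.8], 0.82), ([np.float64(-30.6), np.float64(123.5), 92.4], 0.43)]
top [([np.float64(-35.7), np.float64(127.3), 86.6], 0.77)]
0.009848583859324982 38.485686597414315
```

View pics/x.png

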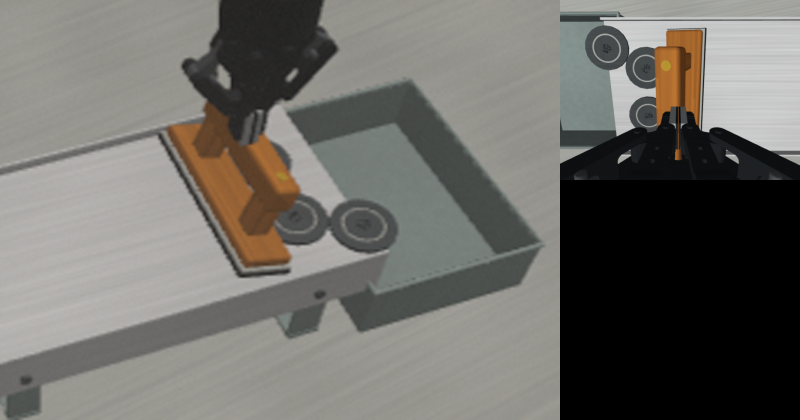

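The gripper has come off the handle and shut. The block still stands on the deck around (230,190) with all three discs ahead of it. Before moving, I'll check where the fingertips are relative to the handle.

```bash
python3 -c "
from look import *
p=cams.snapshot('scene');s=ctrl.state();print(s['force'],s['tool_pos'],s['width'],s['finger_force'],s['joint_torque'].round(1))
t=s['tool_pos'];c=lambda X:((proj(p,X)-[320,120])*2.333).round()
print('tcp',c(t),'tcp+30',c(t+[0,0,30]))
for z in (146,168,178): print(z,[ray(p,(np.array(q)/2.333+[320,120]),z).round()[:2].tolist() for q in [(283,178)]], [dk(ray(p,(np.array(q)/2.333+[320,120]),z)) for q in [(283,178)]])
for z in (90,94): print('sole corners',[dk(ray(p,(np.array(q)/2.333+[320,120]),z)) for q in [(240,275),(289,270),(160,133)]])
for n in ('block','block_grip'):
  print(n,[(dk(d['centre']),round(d['p'],2)) for d in cams.spot_point(n,p)][:3])
q=cams.snapshot('wrist')
for n in ('block','block_grip'):
  print(n,[(dk(d['centre']),round(d['p'],2)) for d in cams.spot_point(n,q)][:3])
"
```

```text
[-11.48712001  -5.53996449  42.35466995] [592.25588458 150.30373322 144.43823387] 0.008196473824232824 38.481636685319245 [  1.3 -34.9 -32.8   1.1  -4.5   0. ]
tcp [239. 162.] tcp+30 [244. 137.]
146 [[627.0, 171.0]] [[np.float64(32.4), np.float64(106.9), 146.0]]
168 [[642.0, 155.0]] [[np.float64(49.4), np.float64(94.1), 168.0]]
178 [[648.0, 148.0]] [[np.float64(57.2), np.float64(88.3), 178.0]]
sole corners [[np.float64(78.5), np.float64(53.9), 90.0], [np.float64(87.3), np.float64(95.9), 90.0], [np.float64(-100.8), np.float64(56.1), 90.0]]
sole corners [[np.float64(81.2), np.float64(52.0), 94.0], [np.float64(89.9), np.float64(93.8), 94.0], [np.float64(-97.3), np.float64(54.2), 94.0]]
block [([np.float64(-1.8), np.float64(67.5), 98.2], 0.65)]
block_grip [([np.float64(180.3), np.float64(-307.2), -5.4], 0.65), ([np.float64(3.1), np.float64(89.9), 162.2], 0.56)]
block [([np.float64(-0.0), np.float64(70.2), 94.5], 0.92)]
block_grip [([np.float64(2.4), np.float64(91.6), 159.8], 0.72), ([np.float64(0.2), np.float64(179.7), 88.8], 0.37), ([np.float64(-2.7), np.float64(-2.8), 89.0], 0.2)]
```

The block is tipped about 15° forward, with the shut fingers wedged behind its handle. The drag moment at the sole beat the 80 N grip. I'll back out upward, let the block drop flat, then regrip at 120 N and press a little less.

```bash
python3 -m jog '[{"xyz":[0,-0.004,0.01],"rotation":[0,0,0]},{"xyz":[0,-0.01,0.02],"rotation":[0,0,0]},{"xyz":[-0.003,-0.02,0.03],"rotation":[0,0,0]},{"xyz":[-0.005,-0.03,0.04],"rotation":[0,0,0]},{"xyz":[-0.007,-0.04,0.05],"rotation":[0,0,0]}]'
python3 -c "
from look import *
report()
p=cams.snapshot('scene')
for n in ('block','block_grip'):
  print(n,[(dk(d['centre']),round(d['p'],2)) for d in cams.spot_point(n,p)][:3])
"
```

```text
clock: 16.85
tool_pos: [583.8, 129.4, 160.0]
eef_rot: [0.996, -0.085, -0.001, 0.0]
force: [0.8, 0.5, 0.7]
width: -0.002
finger_force: 0.0
16.85 tcp deck [np.float64(-3.1), np.float64(58.7), 160.0] F [0.8 0.5 0.7] T [-0.01 -0.04 -0.03] [ 9.964e-01 -8.460e-02 -7.000e-04  1.000e-04]
scene [([np.float64(38.3), np.float64(126.1), 91.6], 0.97), ([np.float64(62.7), np.float64(176.8), 86.2], 0.57), ([np.float64(1.6), np.float64(68.2), 90.5], 0.51), ([np.float64(-32.4), np.float64(124.0), 88.9], 0.49)]
top [([np.float64(-36.3), np.float64(126.4), 89.7], 0.58)]
block [([np.float64(-2.2), np.float64(66.0), 90.8], 0.81)]
block_grip [([np.float64(-1.1), np.float64(69.2), 155.3], 0.86)]
```

```bash
python3 -m jog '[{"xyz":[0,0,0.04],"rotation":[0,0,0]},{"xyz":[0,0,0.09],"rotation":[0,0,0]},{"xyz":[0.004,0.02,0.12],"rotation":[0,0,0]},{"xyz":[0.004,0.02,0.12],"rotation":[0,0,0]},{"xyz":[0.004,0.02,0.12],"rotation":[0,0,0]}]' - 120
python3 -m jog '[{"xyz":[0,0,0],"rotation":[0,0,0]},{"xyz":[0,0,0],"rotation":[0,0,0]},{"xyz":[0,0,0],"rotation":[0,0,0]},{"xyz":[0,0,0],"rotation":[0,0,0]},{"xyz":[0,0,0],"rotation":[0,0,0]}]' -1 120
python3 -c "
from look import *
from scipy.spatial.transform import Rotation as Ro
s=ctrl.state();print(s['tool_pos'],dk(s['tool_pos']),s['eef_rot'])
q=cams.snapshot('wrist')
for n in ('block','block_grip'):
  print(n,[(dk(d['centre']),round(d['p'],2)) for d in cams.spot_point(n,q)][:2])
hsv=cv2.cvtColor(q['color'],cv2.COLOR_RGB2HSV)
m=((hsv[...,0]>17)&(hsv[...,0]<28)&(hsv[...,1]>150)).astype(np.uint8)
n,l,st,c=cv2.connectedComponentsWithStats(m)
M=np.array(q['tool_from_camera']);R=Ro.from_quat(s['eef_rot']).as_matrix();o=R@M[:3,3]+s['tool_pos']
for i in range(1,n):
  if st[i][4]>40:
    d=R@M[:3,:3]@np.linalg.inv(q['camera_matrix'])@[*c[i],1];print(c[i],st[i][4],dk(o+d*(168-o[2])/d[2]))
w=((hsv[...,0]>5)&(hsv[...,0]<18)&(hsv[...,1]>120)).astype(np.uint8);ys,xs=np.nonzero(w);print(w.sum(),cv2.minAreaRect(np.c_[xs,ys].astype(np.float32)))
"
```

```text
clock: 17.7
tool_pos: [586.3, 139.9, 219.9]
eef_rot: [0.996, -0.084, -0.0, 0.0]
force: [-0.4, -0.2, -0.7]
width: -0.001
finger_force: 0.0
clock: 18.2
tool_pos: [586.3, 139.7, 220.3]
eef_rot: [0.996, -0.085, -0.0, 0.0]
force: [-1.0, -0.2, 0.4]
width: 0.848
finger_force: 0.0
[586.28744236 139.73464638 220.25919574] [np.float64(-2.4), np.float64(69.3), 220.3] [ 9.96409851e-01 -8.46604082e-02 -1.55501982e-04  1.68885733e-05]
block [([np.float64(2.2), np.float64(69.7), 89.3], 0.65)]
block_grip [([np.float64(3.1), np.float64(72.3), 156.3], 0.76)]
[315.24573379 149.07849829] 293 [np.float64(49.5), np.float64(69.2), 168.0]
[314.92488263 317.        ] 213 [np.float64(-46.8), np.float64(69.4), 168.0]
15772 ((315.5, 212.0), (254.0, 69.0), 90.0)
```

```bash
python3 -m jog '[{"xyz":[0.006,-0.001,-0.04],"rotation":[0,0,0]},{"xyz":[0.006,-0.001,-0.08],"rotation":[0,0,0]},{"xyz":[0.006,-0.001,-0.12],"rotation":[0,0,0]},{"xyz":[0.006,-0.001,-0.155],"rotation":[0,0,0]},{"xyz":[0.006,-0.001,-0.17],"rotation":[0,0,0]}]' -1
python3 -m jog '[{"xyz":[0,0,0],"rotation":[0,0,0]},{"xyz":[0,0,0],"rotation":[0,0,0]},{"xyz":[0,0,0],"rotation":[0,0,0]},{"xyz":[0,0,0],"rotation":[0,0,0]},{"xyz":[0,0,0],"rotation":[0,0,0]}]' 1 120
python3 -m jog '[{"xyz":[0,0,0],"rotation":[0,0,0]},{"xyz":[0,0,0],"rotation":[0,0,0]},{"xyz":[0,0,0],"rotation":[0,0,0]},{"xyz":[0,0,0],"rotation":[0,0,0]},{"xyz":[0,0,0],"rotation":[0,0,0]}]'
python3 -c "
from look import *
report()"
```

```text
clock: 18.85
tool_pos: [588.2, 139.2, 133.3]
eef_rot: [0.996, -0.085, -0.001, 0.0]
force: [0.5, -1.0, -1.2]
width: 0.999
finger_force: 0.0
clock: 19.35
tool_pos: [590.1, 139.1, 137.3]
eef_rot: [0.996, -0.085, 0.001, 0.0]
force: [-4.3, -2.4, 5.9]
width: 0.22
finger_force: 117.9
clock: 19.85
tool_pos: [590.2, 139.1, 137.4]
eef_rot: [0.996, -0.085, 0.001, 0.0]
force: [-2.2, -2.1, 6.7]
width: 0.21
finger_force: 117.9
19.85 tcp deck [np.float64(1.5), np.float64(69.3), 137.4] F [-2.2 -2.1  6.7] T [-0.33  0.41 -0.01] [ 0.9964 -0.0847  0.0011  0.    ]
scene [([np.float64(38.4), np.float64(128.7), 90.0], 0.79), ([np.float64(-32.7), np.float64(125.9), 88.1], 0.73), ([np.float64(63.0), np.float64(175.8), 86.9], 0.56)]
top [([np.float64(-36.2), np.float64(130.2), 88.4], 0.7), ([np.float64(-3.3), np.float64(179.2), 90.7], 0.66)]
```

```bash
python3 -m jog '[{"xyz":[0.0005,0.003,0],"rotation":[0,0,0]},{"xyz":[0.001,0.006,0],"rotation":[0,0,0]},{"xyz":[0.0015,0.009,0],"rotation":[0,0,0]},{"xyz":[0.002,0.012,0],"rotation":[0,0,0]},{"xyz":[0.0026,0.015,0],"rotation":[0,0,0]}]'
python3 -c "
from look import *
for i in range(3): s=ctrl.state();print(s['force'].round(1),s['torque'].round(2),dk(s['tool_pos']),s['width'].round(3),s['eef_rot'].round(4)); cams.snapshot('wrist')"
```

```text
clock: 20.55
tool_pos: [596.3, 146.1, 144.6]
eef_rot: [0.996, -0.085, 0.007, -0.001]
force: [-4.8, -7.0, 35.6]
width: -0.0
finger_force: 18.1Traceback (most recent call last):
  File "<string>", line 3, in <module>
    for i in range(3): s=ctrl.state();print(s['force'].round(1),s['torque'].round(2),dk(s['tool_pos']),s['width'].round(3),s['eef_rot'].round(4)); cams.snapshot('wrist')
                                                                                                       ^^^^^^^^^^^^^^^^
AttributeError: 'float' object has no attribute 'round'
```

It happened again, and sooner at 120 N. The opening reads below the handle's 26 mm in proportion to the grip force, so hard gripping crushes the pads until they slip through. I'll back out again and regrip gently at about 40 N.

```bash
python3 -m jog '[{"xyz":[0,-0.004,0.01],"rotation":[0,0,0]},{"xyz":[0,-0.01,0.02],"rotation":[0,0,0]},{"xyz":[-0.003,-0.02,0.03],"rotation":[0,0,0]},{"xyz":[-0.005,-0.03,0.04],"rotation":[0,0,0]},{"xyz":[-0.007,-0.04,0.06],"rotation":[0,0,0]}]' - 40
python3 -m jog '[{"xyz":[0,0,0.04],"rotation":[0,0,0]},{"xyz":[0,0,0.09],"rotation":[0,0,0]},{"xyz":[0.004,0.02,0.11],"rotation":[0,0,0]},{"xyz":[0.004,0.02,0.11],"rotation":[0,0,0]},{"xyz":[0.004,0.02,0.11],"rotation":[0,0,0]}]' - 40
python3 -m jog '[{"xyz":[0,0,0],"rotation":[0,0,0]},{"xyz":[0,0,0],"rotation":[0,0,0]},{"xyz":[0,0,0],"rotation":[0,0,0]},{"xyz":[0,0,0],"rotation":[0,0,0]},{"xyz":[0,0,0],"rotation":[0,0,0]}]' -1 40
cat > handle.py <<'E'
from look import *
from scipy.spatial.transform import Rotation as Ro
def handle(h):
    s=ctrl.state();print(s['clock'],s['tool_pos'],dk(s['tool_pos']),s['eef_rot'].round(4),s['force'].round(1))
    q=cams.snapshot('wrist');hsv=cv2.cvtColor(q['color'],cv2.COLOR_RGB2HSV)
    m=((hsv[...,0]>17)&(hsv[...,0]<28)&(hsv[...,1]>150)).astype(np.uint8)
    n,l,st,c=cv2.connectedComponentsWithStats(m)
    M=np.array(q['tool_from_camera']);R=Ro.from_quat(s['eef_rot']).as_matrix();o=R@M[:3,3]+s['tool_pos']
    for i in range(1,n):
        if st[i][4]>40:
            d=R@M[:3,:3]@np.linalg.inv(q['camera_matrix'])@[*c[i],1];w=o+d*(h-o[2])/d[2];print('screw',c[i].round(1),st[i][4],dk(w),w.round(1))
E
python3 -c "
from handle import *
handle(168);report()"
```

```text
clock: 21.05
tool_pos: [586.1, 126.3, 164.5]
eef_rot: [0.996, -0.085, -0.001, 0.0]
force: [0.1, -0.5, -0.5]
width: 0.002
finger_force: 0.0
clock: 21.55
tool_pos: [588.9, 137.2, 219.6]
eef_rot: [0.996, -0.084, -0.0, 0.0]
force: [0.7, -0.1, -0.1]
width: -0.001
finger_force: 0.0
clock: 22.05
tool_pos: [589.1, 136.7, 220.3]
eef_rot: [0.996, -0.085, -0.0, 0.0]
force: [0.3, 1.4, -0.3]
width: 0.844
finger_force: 0.0
22.05 [589.10665463 136.74210211 220.28030425] [np.float64(0.9), np.float64(66.8), 220.3] [ 9.964e-01 -8.470e-02 -1.000e-04  0.000e+00] [ 0.3  1.4 -0.3]
screw [310.7 155.3] 291 [np.float64(49.6), np.float64(69.1), 168.0] [637.5 130.7 168. ]
screw [310.7 322. ] 212 [np.float64(-46.7), np.float64(69.4), 168.0] [542.6 147.3 168. ]
22.1 tcp deck [np.float64(0.9), np.float64(66.9), 220.4] F [-0.5  0.1  0.2] T [-0.01  0.02  0.02] [ 9.964e-01 -8.470e-02 -1.000e-04  0.000e+00]
scene [([np.float64(42.2), np.float64(126.8), 90.3], 0.91), ([np.float64(63.5), np.float64(178.5), 90.2], 0.82), ([np.float64(-30.4), np.float64(126.2), 90.0], 0.81)]
top [([np.float64(-35.8), np.float64(127.4), 87.5], 0.6), ([np.float64(187.8), np.float64(-306.8), 2.4], 0.43)]
```

```bash
python3 -m jog '[{"xyz":[0.002,0.005,-0.04],"rotation":[0,0,0]},{"xyz":[0.002,0.005,-0.08],"rotation":[0,0,0]},{"xyz":[0.002,0.005,-0.12],"rotation":[0,0,0]},{"xyz":[0.002,0.005,-0.16],"rotation":[0,0,0]},{"xyz":[0.002,0.005,-0.177],"rotation":[0,0,0]}]' -1
python3 -m jog '[{"xyz":[0,0,0],"rotation":[0,0,0]},{"xyz":[0,0,0],"rotation":[0,0,0]},{"xyz":[0,0,0],"rotation":[0,0,0]},{"xyz":[0,0,0],"rotation":[0,0,0]},{"xyz":[0,0,0],"rotation":[0,0,0]}]' 1 40
python3 -m jog '[{"xyz":[0,0,0],"rotation":[0,0,0]},{"xyz":[0,0,0],"rotation":[0,0,0]},{"xyz":[0,0,0],"rotation":[0,0,0]},{"xyz":[0,0,0],"rotation":[0,0,0]},{"xyz":[0,0,0],"rotation":[0,0,0]}]'
python3 -c "
from look import *
for i in range(3): s=ctrl.state();print(s['force'].round(1),s['torque'].round(2),dk(s['tool_pos']),s['width'],s['eef_rot'].round(4)); cams.snapshot('wrist')"
```

```text
clock: 22.8
tool_pos: [588.9, 139.1, 129.5]
eef_rot: [0.996, -0.085, -0.002, 0.0]
force: [0.1, -1.3, -0.6]
width: 1.0
finger_force: 0.0
clock: 23.3
tool_pos: [591.0, 139.2, 133.5]
eef_rot: [0.996, -0.085, 0.001, -0.0]
force: [-1.1, -1.5, 4.1]
width: 0.285
finger_force: 39.5
clock: 23.8
tool_pos: [590.9, 139.2, 133.4]
eef_rot: [0.996, -0.085, 0.001, -0.0]
force: [-1.0, -1.8, 6.2]
width: 0.288
finger_force: 39.6
[-1.  -1.8  6.2] [-0.18  0.23  0.01] [np.float64(2.3), np.float64(69.6), 133.4] 0.28766721435020653 [ 9.964e-01 -8.470e-02  1.000e-03 -1.000e-04]
[-0.5 -1.5  6.4] [-0.22  0.21 -0.07] [np.float64(2.3), np.float64(69.5), 133.5] 0.28633901267092055 [ 9.964e-01 -8.470e-02  1.000e-03 -1.000e-04]
[-1.9 -2.   6.7] [-0.17  0.25 -0.08] [np.float64(2.3), np.float64(69.6), 133.5] 0.28179361470647 [ 9.964e-01 -8.470e-02  1.000e-03 -1.000e-04]
```

At 40 N the opening matches the handle, and the contact force is about 11 N. I'll sweep gently in short calls.

```bash
python3 -m jog '[{"xyz":[0.0005,0.003,0],"rotation":[0,0,0]},{"xyz":[0.001,0.006,0],"rotation":[0,0,0]},{"xyz":[0.0015,0.009,0],"rotation":[0,0,0]},{"xyz":[0.002,0.012,0],"rotation":[0,0,0]},{"xyz":[0.0026,0.015,0],"rotation":[0,0,0]}]'
python3 -c "
from look import *
s=ctrl.state();print(s['torque'].round(2),dk(s['tool_pos']),s['eef_rot'].round(4))"
```

```text
clock: 24.45
tool_pos: [592.1, 144.6, 133.7]
eef_rot: [0.996, -0.085, 0.001, 0.002]
force: [-1.6, -8.9, 18.4]
width: 0.284
finger_force: 42.6
[-2.03  0.31 -0.01] [np.float64(2.4), np.float64(75.1), 133.7] [ 9.964e-01 -8.510e-02  8.000e-04  1.600e-03]
```

```bash
python3 -m jog '[{"xyz":[0.0005,0.003,0.0005],"rotation":[0,0,0]},{"xyz":[0.001,0.006,0.001],"rotation":[0,0,0]},{"xyz":[0.0015,0.009,0.0013],"rotation":[0,0,0]},{"xyz":[0.002,0.012,0.0013],"rotation":[0,0,0]},{"xyz":[0.0026,0.015,0.0013],"rotation":[0,0,0]}]'
python3 -c "
from look import *
s=ctrl.state();print(s['torque'].round(2),dk(s['tool_pos']),s['eef_rot'].round(4))"
```

```text
clock: 24.95
tool_pos: [593.2, 152.6, 134.0]
eef_rot: [0.996, -0.085, 0.001, 0.001]
force: [-3.9, -10.2, 9.8]
width: 0.284
finger_force: 41.5
[-2.28  0.89  0.01] [np.float64(2.3), np.float64(83.2), 134.0] [ 9.964e-01 -8.500e-02  6.000e-04  1.300e-03]
```

```bash
python3 -m jog '[{"xyz":[0.0007,0.004,0.0002],"rotation":[0,0,0]},{"xyz":[0.0014,0.008,0.0002],"rotation":[0,0,0]},{"xyz":[0.002,0.012,0.0002],"rotation":[0,0,0]},{"xyz":[0.0027,0.016,0.0002],"rotation":[0,0,0]},{"xyz":[0.0034,0.02,0.0002],"rotation":[0,0,0]}]'
python3 -c "
from look import *
s=ctrl.state();print(s['torque'].round(2),dk(s['tool_pos']),s['eef_rot'].round(4))"
```

```text
clock: 25.45
tool_pos: [595.0, 163.1, 133.9]
eef_rot: [0.996, -0.085, 0.001, 0.001]
force: [-5.5, -8.5, 12.0]
width: 0.285
finger_force: 41.8
[-1.82  1.06  0.  ] [np.float64(2.2), np.float64(93.8), 133.9] [ 9.964e-01 -8.490e-02  6.000e-04  8.000e-04]
```

```bash
python3 -m jog '[{"xyz":[0.0007,0.004,0.0004],"rotation":[0,0,0]},{"xyz":[0.0014,0.008,0.0005],"rotation":[0,0,0]},{"xyz":[0.002,0.012,0.0005],"rotation":[0,0,0]},{"xyz":[0.0027,0.016,0.0005],"rotation":[0,0,0]},{"xyz":[0.0034,0.02,0.0005],"rotation":[0,0,0]}]'
python3 -c "
from look import *
report()"
```

```text
clock: 25.95
tool_pos: [596.5, 173.5, 133.8]
eef_rot: [0.996, -0.085, 0.0, 0.001]
force: [-5.6, -7.9, 13.2]
width: 0.288
finger_force: 41.8
25.95 tcp deck [np.float64(2.0), np.float64(104.3), 133.8] F [-5.6 -7.9 13.2] T [-1.74  1.07  0.06] [ 9.964e-01 -8.490e-02  4.000e-04  6.000e-04]
scene [([np.float64(35.8), np.float64(161.0), 94.0], 0.96), ([np.float64(60.8), np.float64(236.8), 4.3], 0.51), ([np.float64(-33.7), np.float64(156.6), 88.2], 0.44), ([np.float64(-63.7), np.float64(-437.0), -0.1], 0.19)]
top [([np.float64(-37.3), np.float64(160.1), 85.5], 0.7)]
```

One disc is in the pan and the other two are at deck y about 160.

```bash
python3 -m jog '[{"xyz":[0.0007,0.004,0.0004],"rotation":[0,0,0]},{"xyz":[0.0014,0.008,0.0008],"rotation":[0,0,0]},{"xyz":[0.002,0.012,0.0008],"rotation":[0,0,0]},{"xyz":[0.0027,0.016,0.0008],"rotation":[0,0,0]},{"xyz":[0.0034,0.02,0.0008],"rotation":[0,0,0]}]'
```

```text
clock: 26.65
tool_pos: [597.9, 183.8, 133.6]
eef_rot: [0.996, -0.085, 0.0, 0.0]
force: [0.8, -1.2, 0.6]
width: 0.285
finger_force: 40.7
```

```bash
python3 -m jog '[{"xyz":[0.0007,0.004,0.0002],"rotation":[0,0,0]},{"xyz":[0.0014,0.008,0.0002],"rotation":[0,0,0]},{"xyz":[0.002,0.012,0.0002],"rotation":[0,0,0]},{"xyz":[0.0027,0.016,0.0002],"rotation":[0,0,0]},{"xyz":[0.0034,0.02,0.0002],"rotation":[0,0,0]}]'
```

```text
clock: 27.15
tool_pos: [599.7, 194.0, 133.9]
eef_rot: [0.996, -0.085, 0.0, 0.0]
force: [-5.0, -8.3, 9.1]
width: 0.283
finger_force: 41.5
```

```bash
python3 -m jog '[{"xyz":[0.0007,0.004,0],"rotation":[0,0,0]},{"xyz":[0.0014,0.008,0],"rotation":[0,0,0]},{"xyz":[0.002,0.012,0],"rotation":[0,0,0]},{"xyz":[0.0027,0.016,0],"rotation":[0,0,0]},{"xyz":[0.0034,0.02,0],"rotation":[0,0,0]}]'
```

```text
clock: 27.65
tool_pos: [601.3, 204.5, 133.8]
eef_rot: [0.996, -0.085, 0.0, -0.0]
force: [-4.8, -6.7, 9.8]
width: 0.287
finger_force: 41.5
```

```bash
python3 -m jog '[{"xyz":[0.0007,0.004,0],"rotation":[0,0,0]},{"xyz":[0.0014,0.008,0],"rotation":[0,0,0]},{"xyz":[0.002,0.012,0],"rotation":[0,0,0]},{"xyz":[0.0027,0.016,0],"rotation":[0,0,0]},{"xyz":[0.0034,0.02,0],"rotation":[0,0,0]}]'
python3 -c "
from look import *
report()"
```

```text
clock: 28.15
tool_pos: [603.0, 214.2, 133.9]
eef_rot: [0.996, -0.085, 0.0, 0.0]
force: [-4.2, -9.1, 8.8]
width: 0.285
finger_force: 41.6
28.15 tcp deck [np.float64(1.5), np.float64(145.6), 133.9] F [-4.2 -9.1  8.8] T [-2.    0.88  0.01] [ 9.964e-01 -8.460e-02  1.000e-04  2.000e-04]
scene [([np.float64(60.3), np.float64(236.1), 7.3], 0.65), ([np.float64(-32.3), np.float64(217.1), 5.8], 0.5), ([np.float64(36.9), np.float64(213.3), 14.8], 0.37)]
top [([np.float64(-37.0), np.float64(221.0), 5.2], 0.64)]
```

All three discs are in the pan. I'll finish the stroke to the lip, then lift.

```bash
python3 -m jog '[{"xyz":[0.0008,0.005,0],"rotation":[0,0,0]},{"xyz":[0.0017,0.01,0],"rotation":[0,0,0]},{"xyz":[0.0026,0.015,0],"rotation":[0,0,0]},{"xyz":[0.0034,0.02,0],"rotation":[0,0,0]},{"xyz":[0.0043,0.025,0],"rotation":[0,0,0]}]'
python3 -m jog '[{"xyz":[0,0,0.01],"rotation":[0,0,0]},{"xyz":[0,0,0.03],"rotation":[0,0,0]},{"xyz":[0,0,0.06],"rotation":[0,0,0]},{"xyz":[0,0,0.09],"rotation":[0,0,0]},{"xyz":[0,0,0.12],"rotation":[0,0,0]}]'
python3 -m jog '[{"xyz":[0,0,0],"rotation":[0,0,0]},{"xyz":[0,0,0],"rotation":[0,0,0]},{"xyz":[0,0,0],"rotation":[0,0,0]},{"xyz":[0,0,0],"rotation":[0,0,0]},{"xyz":[0,0,0],"rotation":[0,0,0]}]'
python3 -c "
from look import *
report(); s=ctrl.state(); print(s['tool_pos'])
p=cams.snapshot('scene');print([(dk(d['centre']),round(d['p'],2)) for d in cams.find_in('disc1',p)][:5])"
```

```text
clock: 28.85
tool_pos: [605.2, 226.7, 133.8]
eef_rot: [0.996, -0.085, 0.0, 0.0]
force: [0.1, 0.1, -4.3]
width: 0.283
finger_force: 40.1
clock: 29.35
tool_pos: [605.5, 227.0, 195.6]
eef_rot: [0.996, -0.085, 0.001, -0.0]
force: [-0.0, -0.4, -5.1]
width: 0.285
finger_force: 40.1
clock: 29.85
tool_pos: [604.7, 226.7, 192.5]
eef_rot: [0.996, -0.085, -0.001, 0.0]
force: [0.3, -0.3, -4.9]
width: 0.286
finger_force: 40.1
29.85 tcp deck [np.float64(1.0), np.float64(158.1), 192.5] F [ 0.3 -0.3 -4.9] T [ 0.05 -0.05  0.01] [ 9.964e-01 -8.460e-02 -7.000e-04  3.000e-04]
scene [([np.float64(36.6), np.float64(217.6), 9.6], 0.57), ([np.float64(64.7), np.float64(237.9), 5.2], 0.51)]
top []
[605.00435694 226.7856757  193.17477933]
[([np.float64(27.2), np.float64(150.2), 171.0], 0.73), ([np.float64(39.1), np.float64(236.9), 11.9], 0.58), ([np.float64(66.3), np.float64(248.1), 3.4], 0.55)]
```

```bash
python3 -m jog '[{"xyz":[-0.015,-0.05,0],"rotation":[0,0,0.0025]},{"xyz":[-0.036,-0.125,0],"rotation":[0,0,0.006]},{"xyz":[-0.06,-0.21,0],"rotation":[0,0,0.01]},{"xyz":[-0.084,-0.295,0],"rotation":[0,0,0.0135]},{"xyz":[-0.109,-0.384,0],"rotation":[0,0,0.0175]}]'
python3 -m jog '[{"xyz":[-0.022,-0.077,0],"rotation":[0,0,0.0035]},{"xyz":[-0.044,-0.154,0],"rotation":[0,0,0.007]},{"xyz":[-0.066,-0.23,0],"rotation":[0,0,0.0105]},{"xyz":[-0.088,-0.307,0],"rotation":[0,0,0.014]},{"xyz":[-0.109,-0.384,0],"rotation":[0,0,0.0175]}]'
python3 -m jog '[{"xyz":[-0.024,-0.085,0],"rotation":[0,0,0.0035]},{"xyz":[-0.049,-0.17,0],"rotation":[0,0,0.007]},{"xyz":[-0.073,-0.255,0],"rotation":[0,0,0.0105]},{"xyz":[-0.096,-0.335,0],"rotation":[0,0,0.014]},{"xyz":[-0.11,-0.384,0],"rotation":[0,0,0.0175]}]'
python3 -m jog '[{"xyz":[0,0,-0.02],"rotation":[0,0,0]},{"xyz":[0,0,-0.06],"rotation":[0,0,0]},{"xyz":[0,0,-0.1],"rotation":[0,0,0]},{"xyz":[0,0,-0.14],"rotation":[0,0,0]},{"xyz":[0,0,-0.16],"rotation":[0,0,0]}]'
python3 -m jog '[{"xyz":[0,0,0],"rotation":[0,0,0]},{"xyz":[0,0,0],"rotation":[0,0,0]},{"xyz":[0,0,0],"rotation":[0,0,0]},{"xyz":[0,0,0],"rotation":[0,0,0]},{"xyz":[0,0,0],"rotation":[0,0,0]}]'
python3 - <<'E'
from look import *
from scipy.spatial.transform import Rotation as Ro
p=cams.snapshot('top');print([(np.round(d['centre']),round(d['p'],2)) for d in cams.spot_point('disc1',p)][:4])
s=ctrl.state();print(s['tool_pos'],s['eef_rot'],s['force'])
q=cams.snapshot('wrist');g=q['color'].max(2)
# mat edges in wrist picture: dark extents on some rows above the fingers, back-projected to z=4
R=Ro.from_quat(s['eef_rot']).as_matrix();M=np.array(q['tool_from_camera']);o=R@M[:3,3]+s['tool_pos']
def b(uv,z=4):
    d=R@M[:3,:3]@np.linalg.inv(q['camera_matrix'])@[*uv,1];return (o+d*(z-o[2])/d[2]).round(1)
for r in (60,100,140,180,220):
    x=np.nonzero(g[r]<50)[0]; x=x[(x>60)&(x<580)]
    if len(x): print(r,x.min(),x.max(),b((x.min(),r)),b((x.max(),r)))
x=np.nonzero(g[:240,200]<50)[0];print(x[:1])
for n in ('mat',): print([(np.round(d['centre']),round(d['p'],2)) for d in cams.spot_point(n,q)][:2])
E
```

```text
clock: 30.65
tool_pos: [550.0, 33.6, 193.7]
eef_rot: [1.0, -0.029, 0.0, -0.0]
force: [2.0, -0.8, -4.8]
width: 0.288
finger_force: 40.2
clock: 31.15
tool_pos: [495.6, -158.7, 193.9]
eef_rot: [1.0, 0.026, 0.0, 0.0]
force: [0.2, -1.1, -4.7]
width: 0.285
finger_force: 40.2
clock: 31.65
tool_pos: [439.8, -352.2, 193.8]
eef_rot: [0.997, 0.08, -0.0, 0.001]
force: [0.2, 1.0, -4.7]
width: 0.284
finger_force: 40.3
clock: 32.15
tool_pos: [440.4, -347.5, 111.0]
eef_rot: [0.997, 0.08, -0.001, -0.001]
force: [-0.0, 0.3, -3.8]
width: 0.284
finger_force: 40.3
clock: 32.65
tool_pos: [441.5, -349.5, 114.4]
eef_rot: [0.997, 0.08, 0.0, 0.001]
force: [-1.1, 0.2, -4.9]
width: 0.288
finger_force: 40.3
[(array([677., 293.,   9.]), 0.72), (array([579., 297.,   3.]), 0.7), (array([650., 275.,  14.]), 0.58), (array([ 444., -352.,  134.]), 0.49)]
[ 441.31837623 -349.39331755  113.98372821] [9.96787624e-01 8.00892621e-02 2.60481113e-04 2.74503413e-04] [ 0.05899088 -0.19262549 -4.92032731]
60 231 404 [ 534.4 -281.3    4. ] [ 551.7 -387.9    4. ]
100 232 401 [ 510.9 -284.5    4. ] [ 528.1 -391.1    4. ]
140 233 398 [ 486.1 -287.8    4. ] [ 503.3 -394.5    4. ]
180 235 396 [ 460.3 -292.     4. ] [ 477.5 -398.7    4. ]
220 236 393 [ 432.9 -295.7    4. ] [ 450.2 -402.4    4. ]
[]
[]
```

All three discs are in the pan, and the block is centred over the mat and square to it. Lowering now.

```bash
python3 -m jog '[{"xyz":[0,0,-0.03],"rotation":[0,0,0]},{"xyz":[0,0,-0.06],"rotation":[0,0,0]},{"xyz":[0,0,-0.09],"rotation":[0,0,0]},{"xyz":[0,0,-0.115],"rotation":[0,0,0]},{"xyz":[0,0,-0.126],"rotation":[0,0,0]}]'
python3 -m jog '[{"xyz":[0,0,-0.001],"rotation":[0,0,0]},{"xyz":[0,0,-0.003],"rotation":[0,0,0]},{"xyz":[0,0,-0.005],"rotation":[0,0,0]},{"xyz":[0,0,-0.006],"rotation":[0,0,0]},{"xyz":[0,0,-0.006],"rotation":[0,0,0]}]'
```

```text
clock: 33.35
tool_pos: [439.8, -348.0, 47.6]
eef_rot: [0.997, 0.08, -0.001, -0.001]
force: [-1.3, -0.1, -3.0]
width: 0.286
finger_force: 40.4
clock: 33.85
tool_pos: [441.3, -349.3, 47.8]
eef_rot: [0.997, 0.08, 0.0, 0.0]
force: [0.7, 0.5, -4.9]
width: 0.284
finger_force: 40.3
```

```bash
python3 -m jog '[{"xyz":[0,0,-0.001],"rotation":[0,0,0]},{"xyz":[0,0,-0.002],"rotation":[0,0,0]},{"xyz":[0,0,-0.002],"rotation":[0,0,0]},{"xyz":[0,0,-0.002],"rotation":[0,0,0]},{"xyz":[0,0,-0.002],"rotation":[0,0,0]}]'
```

```text
clock: 34.35
tool_pos: [441.4, -349.8, 47.4]
eef_rot: [0.997, 0.08, 0.0, 0.001]
force: [-2.8, -0.9, 5.8]
width: 0.284
finger_force: 41.4
```

In contact. I'll raise the command slightly to relieve the force, open, and retreat straight up.

```bash
python3 -m jog '[{"xyz":[0,0,0.001],"rotation":[0,0,0]},{"xyz":[0,0,0.001],"rotation":[0,0,0]},{"xyz":[0,0,0.001],"rotation":[0,0,0]},{"xyz":[0,0,0.001],"rotation":[0,0,0]},{"xyz":[0,0,0.001],"rotation":[0,0,0]}]'
python3 -m jog '[{"xyz":[0,0,0],"rotation":[0,0,0]},{"xyz":[0,0,0],"rotation":[0,0,0]},{"xyz":[0,0,0],"rotation":[0,0,0]},{"xyz":[0,0,0],"rotation":[0,0,0]},{"xyz":[0,0,0],"rotation":[0,0,0]}]' -1
python3 -m jog '[{"xyz":[0,0,0],"rotation":[0,0,0]},{"xyz":[0,0,0.03],"rotation":[0,0,0]},{"xyz":[0,0,0.1],"rotation":[0,0,0]},{"xyz":[0,0,0.18],"rotation":[0,0,0]},{"xyz":[0,0,0.25],"rotation":[0,0,0]}]'
python3 -m jog '[{"xyz":[0,0,0.05],"rotation":[0,0,0]},{"xyz":[0,0,0.08],"rotation":[0,0,0]},{"xyz":[0,0,0.08],"rotation":[0,0,0]},{"xyz":[0,0,0.08],"rotation":[0,0,0]},{"xyz":[0,0,0.08],"rotation":[0,0,0]}]'
python3 - <<'E'
from handle import *
handle(82)
for c in ['scene','top']:
    p=cams.snapshot(c)
    for n in ['block','block_grip','disc1','mug','wheel']: print(c,n,[(np.round(d['centre']).tolist(),round(d['p'],2)) for d in cams.spot_point(n,p)][:4])
E
```

```text
clock: 34.85
tool_pos: [441.4, -349.6, 47.5]
eef_rot: [0.997, 0.08, 0.0, 0.0]
force: [-2.8, -1.9, 5.6]
width: 0.283
finger_force: 41.4
clock: 35.35
tool_pos: [441.1, -349.0, 46.8]
eef_rot: [0.997, 0.08, -0.0, -0.0]
force: [0.0, 0.4, -0.2]
width: 1.0
finger_force: 0.0
clock: 35.85
tool_pos: [441.3, -349.4, 175.2]
eef_rot: [0.997, 0.08, 0.001, 0.001]
force: [-0.1, -0.5, 0.5]
width: 1.0
finger_force: 0.0
clock: 36.35
tool_pos: [440.3, -348.4, 209.8]
eef_rot: [0.997, 0.08, -0.001, -0.001]
force: [0.1, 0.1, 0.1]
width: 0.996
finger_force: 0.0
36.35 [ 440.2882741  -348.37574835  209.79483051] [np.float64(-64.1), np.float64(-436.4), 209.8] [ 0.9968  0.0801 -0.0011 -0.0013] [0.1 0.1 0.1]
screw [318.2 146.9] 172 [np.float64(-17.9), np.float64(-422.6), 82.0] [ 488.2 -342.5   82. ]
screw [317.8 276.2] 133 [np.float64(-109.0), np.float64(-453.6), 82.0] [ 393.1 -357.8   82. ]
scene block [([438.0, -353.0, 4.0], 0.73)]
scene block_grip [([439.0, -351.0, 74.0], 0.67)]
scene disc1 [([576.0, 70.0, 89.0], 0.69), ([582.0, 293.0, 5.0], 0.53), ([651.0, 276.0, 10.0], 0.52), ([677.0, 295.0, 3.0], 0.5)]
scene mug [([705.0, -264.0, -4.0], 0.9)]
scene wheel [([608.0, 250.0, 88.0], 0.69)]
top block [([444.0, -353.0, 3.0], 0.81), ([652.0, 277.0, 12.0], 0.55)]
top block_grip [([440.0, -353.0, 71.0], 0.61)]
top disc1 [([580.0, 292.0, 4.0], 0.94), ([651.0, 276.0, 12.0], 0.91), ([678.0, 295.0, 4.0], 0.57)]
top mug [([708.0, -262.0, 5.0], 0.67)]
top wheel [([649.0, -455.0, -3.0], 0.93)]
```

The block stands on the mat with the gripper open and clear of it, all three discs are in the pan, and the mug and wheel haven't moved. Handing in.

```bash
python3 -c "
from rig import ctrl
print(ctrl.sign_off())"
```

```text
the job is handed in; nothing more can be done
None
```

Handed in at about 36 s: all three discs are in the pan, the block is upright on its mat and released, and the mug and wheel are where they were; but the press swung between roughly 1 and 25 N, and the grip slipped off the handle twice mid-sweep (tipping the block about 15° the first time, with up to 48 N on the fingers) before I regripped at 40 N, any of which could count against the result.

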